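# Lay out a post stand for tack welding

### The job

Set out the parts on the dark welding slab: the square base plate flat in the middle of the slab and square to it, the tube standing on the centre of the plate, and the round disc centred on top of the tube as its cap. Lay the copper chill block midway between the plate and the brass earth stud, and the V-block midway between the plate and the other end of the slab, groove up, both on the slab's centre line with their long sides square across the slab. Let go of everything and leave the canister, the brush and the magnetic square where they are.

Things in the scene. Friction and masses are not known exactly. Their poses are not given: they have to be found in the camera images.
- slab: Dark steel welding slab, 280 (its x) x 110 (its y) x 15 mm thick, fixed to the table, lying flat at any yaw. A brass earth stud, 12 mm diameter, stands on its centre line 125 mm from the middle towards its +x end and rises 25 mm above the slab's top (20 mm wide, 5 mm high collar at its foot). Origin: centre of the underside, on the table; top face 15 mm higher.
- plate: Square base plate of bright steel, 56 x 56 x 12 mm thick, about 0.3 kg, loose; x and y along its edges. It starts on a green cutting mat 3 mm thick that lies flat on the table beside the slab. Origin: centre of its underside; z up.
- tube: Short piece of steel tube standing on end, 36 mm outer and 28 mm inner diameter, 40 mm high, about 0.13 kg, loose. It starts on a green cutting mat 3 mm thick that lies flat on the table beside the slab. Origin: centre of its underside; z up.
- disc: Solid round steel disc lying flat, 50 mm diameter, 12 mm thick, about 0.2 kg, loose. It starts on a green cutting mat 3 mm thick that lies flat on the table beside the slab. Origin: centre of its underside; z up.
- chill: Copper chill block, a plain bar 24 (x) x 60 (y) x 25 mm high, about 0.3 kg, loose. It starts on a green cutting mat 3 mm thick that lies flat on the table beside the slab. Origin: centre of its underside; z up.
- vblock: Steel V-block, 36 (x) x 60 (y) x 30 mm high, with a V groove along y in its top (walls at the top edge 8 mm thick or more), about 0.35 kg, loose. It starts on a green cutting mat 3 mm thick that lies flat on the table beside the slab. Origin: centre of its underside; z up.
- canister: Bystander: closed plain metal can, 52 mm diameter, 100 mm high, standing loose on the table. Origin: centre of its underside.
- brush: Bystander: hand brush about 190 mm long lying on the table, along its own x. Origin: underside, near the middle of its length.
- square: Bystander: dark triangular magnetic welding square, about 90 x 105 mm, 14 mm thick, lying flat and loose on the table. Origin: on its underside, middle of one leg.
Mind the look-alikes: they are no part of the job. What is shaped like the plate but purple is not meant.

How it is judged:
At the end, for the whole second after the job is handed in: On the slab, level and at rest: plate within 15 mm of the middle; tube on plate and disc on tube, each centred within 8 mm; chill block and V-block within 15 mm along and across of 73.5 mm (stud side) and 84 mm (other side) from the middle; plate and blocks square within 0.2 rad (horizontal distance between plate and slab below 0.015 m and z of plate in the frame of slab between 0.011 and 0.019 m and (angle between the x axis of plate and the x axis of slab, either way round below 0.2 rad or angle between the x axis of plate and the x axis of slab, either way round above 1.37 rad) and horizontal distance between tube and plate below 0.008 m and z of tube in the frame of plate between 0.008 and 0.016 m and horizontal distance between disc and tube below 0.008 m and z of disc in the frame of tube between 0.036 and 0.044 m and x of chill in the frame of slab between 0.0585 and 0.0885 m and y of chill in the frame of slab between -0.015 and 0.015 m and z of chill in the frame of slab between 0.011 and 0.019 m and angle between the y axis of each of chill, vblock and the y axis of slab, either way round below 0.2 rad and x of vblock in the frame of slab between -0.099 and -0.069 m and y of vblock in the frame of slab between -0.015 and 0.015 m and z of vblock in the frame of slab between 0.011 and 0.019 m and angle between each of plate, tube, disc, chill, vblock's own z axis and vertical below 0.1 rad and linear speed of each of plate, tube, disc, chill, vblock below 0.02 m/s and angular speed of each of plate, tube, disc, chill, vblock below 0.2 rad/s); the robot touches nothing.
It fails at once if the canister is pushed more than 20 mm (distance of canister from where it was at the start of the episode above 0.02 m).
It fails at once if the brush is pushed more than 20 mm (distance of brush from where it was at the start of the episode above 0.02 m).
It fails at once if the magnetic square is pushed more than 20 mm (distance of square from where it was at the start of the episode above 0.02 m).
It also fails if it takes over 138 s, if anything falls off the work surface, if the arm or the gripper's body presses on something with over 40 N, if the wrist force passes 120 N, or if a joint passes its speed limit or range.

### The arm

A 6-joint arm with a two-finger parallel gripper is mounted at the origin on the work surface. World frame = base frame: x ahead of the robot, y to its left, z up, the work surface at z = 0. Lengths are in m, angles in rad, forces in N, time in s.
With the tool pointing down it reaches from about 0.35 to 0.925 m from the base axis. Payload 6.4 kg.
Tool frame: the origin (TCP) lies between the finger pads; the fingertips stand 17 mm ahead of it and the grasp point (between the pads) lies 2 mm behind it (ctrl.finger_overhang is the distance from the TCP to the fingertips, in m); z points along the fingers, y is the direction in which the jaws open and shut (so a half turn about z gives the same grasp; the last joint's range is limited). The gripper opens to 94 mm and grips with 3 to 60 N. Pads are 16 mm wide; open, the fingers measure 119 mm over their backs; the gripper's body (75 mm by 177 mm) begins 78 mm behind the grasp point.
Start: joints at [-1.329, 0.245, 1.558, -0, 1.339, -0.174], TCP at [0.263, -0.595, 0.222] pointing down, gripper open.
Joint ranges: [-3.13, 3.13], [-1.02, 2.26], [0.13, 2.54], [-0.95, 4.09], [0.21, 2.88], [-2.74, 2.74]. Speed limits (rad/s): [2.57, 2.57, 3.14, 3.14, 3.14, 3.14].

### API

Orientations are given as [roll, pitch, yaw] about the fixed x, y, z axes, in that order (R = Rz(yaw) Ry(pitch) Rx(roll)).
In Python, from station import ctrl gives the robot as it stands.
- The arm moves only by the tool send_rows, never from a script. Its argument "deltas" is a list of rows, each a list of 5 numbers: the gripper's target within -1 to 1 (shut at 1, half-way at 0, fully open at -1), then the shift along the world's x, y, z in m, then the turn about the world's z in degrees. A call has exactly 8 rows; each row is the pose to reach, as a shift and turn from the pose measured when the call began; what a row does not reach only later rows make up. A row lasts 1/8 s, in which the tool goes at most 62.5 mm and 10.7 degrees, less where a joint would pass 70% of its speed; a pose out of reach is approached as far as the arm can. A call with a gripper value outside its range is refused whole. The fingers move at their own pace and stop on an object; "force" is the grip in N (left out, the last holds). Time passes only in rows, so rows that repeat a pose let the fingers close, or fill a call up. It gives the time, the measured TCP pose, the force and the opening at its end, in the units of the state.
- ctrl.get_state(): the state, without advancing time (a new reading comes with each control period).
- ctrl.camera(name): name is "scene" or "top" or "wrist"; returns the picture (480x640x3 uint8, red, green, blue); there is no depth.
- ctrl.get_calibration(name): a dict with "vfov" (degrees; the focal length in pixels is half the picture's height over the tangent of half this angle, whatever the lens; pixels are square), "cx", "cy" (the principal point, pixels), "R" (3x3) and "t" (3): a world point X has camera coordinates R X + t. Camera axes: x right, y down, z forward; pixel columns grow to the right and rows downward; lengths in m; the calibration is good to about 2 mm. A picture is of the moment at which its call begins: read the wrist's pose just before it. get_calibration takes no time and is no camera call; for the wrist camera it gives the pose at the moment of the call.
- ctrl.close_job(): hands the job in, once; it reports no verdict.
The state is a dict: "clock": time; "joint_pos": joint angles; "dq": joint speeds; "joint_torque": joint torques, N m; "tool_pos": TCP position; "ee_rot": TCP orientation; "wrist_force": force on the tool from outside, world axes, zero at the start; "ft_torque": the same for the moment, N m; "opening": finger opening in m.
Only numpy, scipy, OpenCV 4.12 (cv2) and the standard library are available. Lean on these libraries where they do the work, as an engineer would, in place of code of your own. Each camera call takes 0.05 s, during which the arm holds its last target.

## Working session

There is one attempt and no reset: what is moved stays moved. The work goes in short steps, Python scripts to look and compute and a tool call to move; the robot and the scene stay as the last step left them, time stands still between calls to the robot, and variables do not carry over. Pictures are saved under pics/ and viewed, and the job is handed in when it is done.

Besides the shell and the picture viewer there is one more tool, called after ">>>" as name(argument=value, ...) on one line, values as JSON. send_rows: Moves the arm, as the interface text tells. Its arguments: {"type":"object","properties":{"deltas":{"type":"array","items":{"type":"array","items":{"type":"number"}}},"force":{"type":"number"}},"required":["deltas"]}

```bash
ls; mkdir -p pics
python3 - <<'E'
from station import ctrl
import cv2
s=ctrl.get_state();print(s)
for n in ["scene","top","wrist"]:
    im=ctrl.camera(n);cv2.imwrite(f"pics/{n}0.png",im[:,:,::-1]);c=ctrl.get_calibration(n);print(n,c)
print(ctrl.finger_overhang)
E
```

```text
pics
{'clock': 0.0, 'joint_pos': array([-1.32911092e+00,  2.45806470e-01,  1.55895535e+00,  2.48772332e-05,
        1.33871381e+00, -1.74127293e-01]), 'dq': array([-0.00053245,  0.0008257 , -0.00054482, -0.0020986 ,  0.00108281,
        0.00045147]), 'joint_torque': array([-3.96080013e-04, -4.15836883e+01, -3.14602840e+01,  6.84739742e-02,
        3.32634011e-02, -1.38143914e-04]), 'tool_pos': array([ 0.26241829, -0.59407266,  0.22138174]), 'ee_rot': array([-3.13974235e+00, -3.50055555e-04,  4.15806627e-01]), 'wrist_force': array([ 0.6333215 , -0.32746441, -0.01964683]), 'ft_torque': array([ 0.00892407, -0.01985394,  0.01284529]), 'opening': 0.09399286797290782}
scene {'vfov': 50.159202365442866, 'cx': 318.1152063669943, 'cy': 243.97052680247825, 'R': array([[-0.60909318,  0.79306952, -0.00679965],
       [ 0.6288702 ,  0.47772536, -0.61343358],
       [-0.48324711, -0.37791431, -0.78971704]]), 't': array([ 0.32467521, -0.33122322,  1.39503777])}
top {'vfov': 53.52783484491604, 'cx': 326.0645208556978, 'cy': 240.56117678638398, 'R': array([[ 0.0280053 , -0.99958474, -0.00678538],
       [-0.9900376 , -0.02679949, -0.13822929],
       [ 0.13799005,  0.01058894, -0.99037701]]), 't': array([-0.00714523,  0.54977738,  0.89558376])}
wrist {'vfov': 63.85265375906345, 'cx': 319.069799354064, 'cy': 233.9623050649851, 'R': array([[ 0.40392571, -0.91478893, -0.00228879],
       [-0.87950525, -0.38903194,  0.27408879],
       [-0.2516238 , -0.1086985 , -0.96170167]]), 't': array([-0.64896552, -0.02866714,  0.39239659])}
0.017
```

View pics/top0.png

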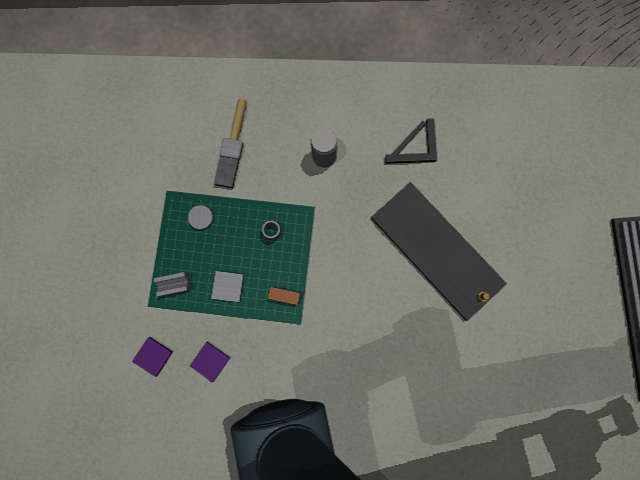

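View pics/scene0.png

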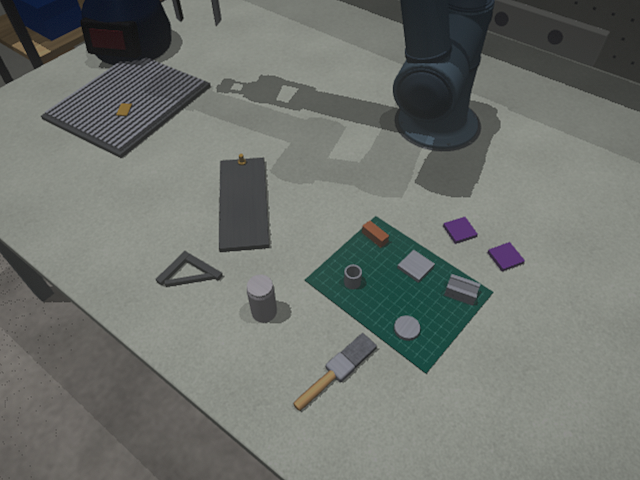

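View pics/wrist0.png

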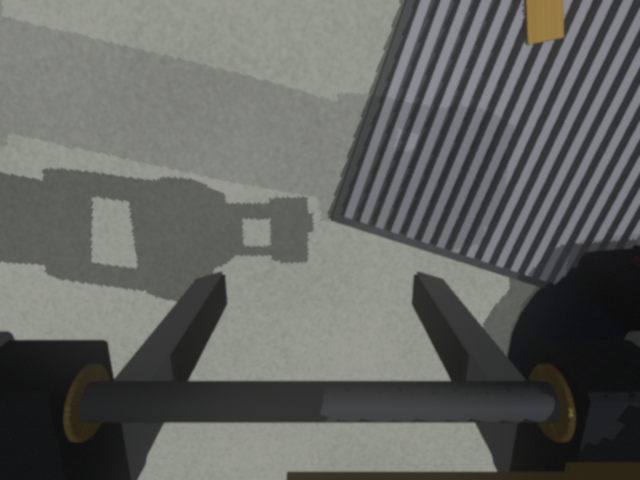

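The top view shows the slab at (440,252) with its stud at (483,297). On the mat are the disc (200,217), tube (271,231), V-block (172,285), plate (228,287) and chill block (284,296).

Plate candidates are the bright steel square at (228,287) and two purple squares at (152,356) and (210,361). The bright one on the mat fits the description. I'll confirm it in an enlarged crop and measure from there.

```bash
cat > h.py <<'E'
import numpy as np, cv2
def ray(c,px,z,H=480):
    f=H/2/np.tan(np.radians(c["vfov"])/2)
    px=np.atleast_2d(np.asarray(px,float))
    d=np.c_[(px[:,0]-c["cx"])/f,(px[:,1]-c["cy"])/f,np.ones(len(px))]
    R=np.asarray(c["R"]);t=np.asarray(c["t"])
    C=-R.T@t; D=d@R
    return (C+D*((z-C[2])/D[:,2])[:,None])[:,:2]
def proj(c,P,H=480):
    f=H/2/np.tan(np.radians(c["vfov"])/2)
    q=np.atleast_2d(P)@np.asarray(c["R"]).T+c["t"]
    return np.c_[q[:,0]/q[:,2]*f+c["cx"],q[:,1]/q[:,2]*f+c["cy"]]
E
python3 - <<'E'
from h import *
from station import ctrl
im=cv2.imread("pics/top0.png"); 
cv2.imwrite("pics/topcrop.png",cv2.resize(im[185:385,125:325],(800,800)[:2],interpolation=cv2.INTER_CUBIC)[:600])
cv2.imwrite("pics/slabcrop.png",cv2.resize(im[175:325,360:515],(620,600),interpolation=cv2.INTER_CUBIC))
hsv=cv2.cvtColor(im,cv2.COLOR_BGR2HSV)
c=ctrl.get_calibration("top")
mat=cv2.inRange(hsv,(70,80,20),(95,255,255))
cs,_=cv2.findContours(cv2.morphologyEx(mat,cv2.MORPH_CLOSE,np.ones((5,5))),cv2.RETR_EXTERNAL,cv2.CHAIN_APPROX_SIMPLE)
m=max(cs,key=cv2.contourArea)
mm=cv2.drawContours(np.zeros_like(mat),[cv2.convexHull(m)],-1,255,-1)
mm=cv2.erode(mm,np.ones((5,5)))
obj=mm&~mat
obj=cv2.morphologyEx(obj,cv2.MORPH_OPEN,np.ones((3,3)))
cs,_=cv2.findContours(obj,cv2.RETR_EXTERNAL,cv2.CHAIN_APPROX_NONE)
for k in cs:
    if cv2.contourArea(k)<100: continue
    print(cv2.contourArea(k),np.round(cv2.minAreaRect(k)[0]),np.round(cv2.minAreaRect(k)[1]),hsv[int(cv2.minAreaRect(k)[0][1]),int(cv2.minAreaRect(k)[0][0])], ray(c,[cv2.minAreaRect(k)[0]],0.015).round(3))
dk=cv2.inRange(im,(0,0,0),(85,85,85)); 
cs,_=cv2.findContours(dk[170:330,365:520].copy(),cv2.RETR_EXTERNAL,cv2.CHAIN_APPROX_NONE)
for k in cs:
    if cv2.contourArea(k)<1500: continue
    print(cv2.contourArea(k),cv2.minAreaRect(k+np.array([365,170])))
E
```

```text
362.0 [283. 296.] [31. 13.] [ 11 144 136] [[0.441 0.089]]
622.0 [172. 284.] [20. 36.] [120  10  77] [[0.458 0.312]]
779.0 [227. 286.] [29. 29.] [113   8 131] [[0.456 0.203]]
282.5 [272. 230.] [19. 19.] [ 83 135  83] [[0.571 0.119]]
460.5 [200. 217.] [24. 24.] [128   8 125] [[0.594 0.265]]
7838.5 ((437.4414367675781, 251.2870330810547), (141.5334014892578, 57.74058532714844), 47.070030212402344)
```

View pics/topcrop.png

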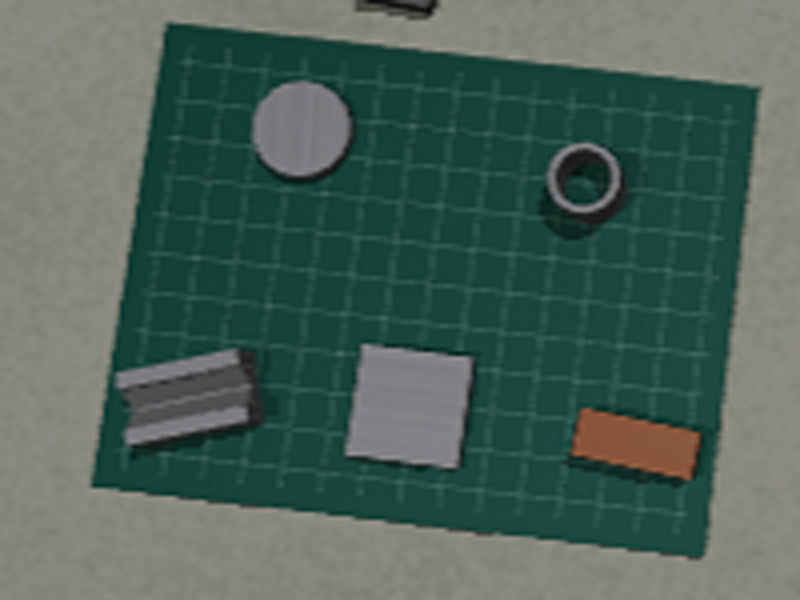

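View pics/slabcrop.png

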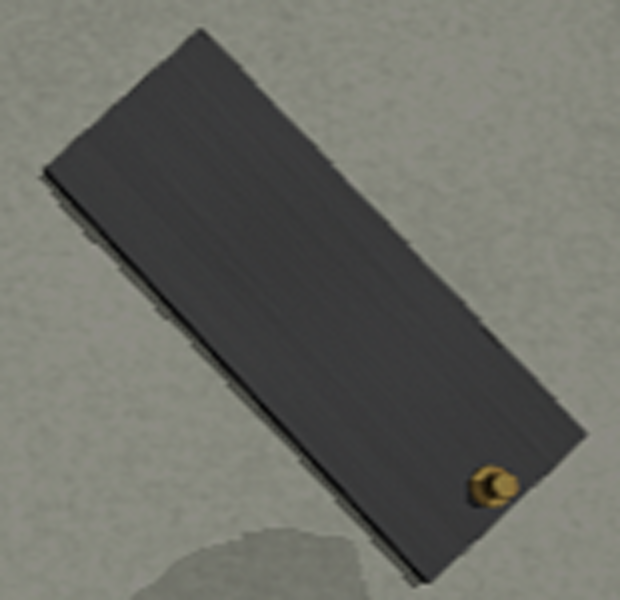

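The crop shows the grey plate, copper bar, V-block, tube and disc clearly. On the slab the stud is at the lower right. Next I compute their poses from the corner pixels.

```bash
cat >> h.py <<'E'
def quad(c,px,z):
    P=ray(c,px,z);n=len(P)
    e=[P[(i+1)%n]-P[i] for i in range(n)]
    return P.mean(0),[ (round(float(np.hypot(*v))*1000,1),round(float(np.degrees(np.arctan2(v[1],v[0]))),1)) for v in e]
E
python3 - <<'E'
from h import *
from station import ctrl
c=ctrl.get_calibration("top")
A=lambda l,o:(np.array(l)+.5)/4-.5+np.array(o)
o=(125,185)
print("slab",quad(c,A([(203,28),(45,172),(428,583),(586,433)],(360,175)),.015))
print("stud top",ray(c,A([(506,485)],(360,175)),.040),)
print("plate",quad(c,A([(362,345),(472,356),(458,468),(346,457)],o),.015))
print("chill",quad(c,A([(582,408),(701,433),(692,480),(573,456)],o),.028))
print("vb",quad(c,A([(115,376),(238,349),(249,422),(128,446)],o),.033))
print("disc",ray(c,A([(303,130)],o),.015),"tube",ray(c,A([(584,179)],o),.043))
print("bystanders", ray(c,[(324,140)],.1),ray(c,[(230,150),(240,102),(225,185)],.02),ray(c,[(430,125),(436,160),(388,160)],.014))
E
```

```text
slab (array([ 0.54050241, -0.21608464]), [(110.7, 134.1), (276.2, -136.3), (109.3, -46.3), (276.9, 43.4)])
stud top [[ 0.4504975 -0.3026692]]
plate (array([0.45612484, 0.20251026]), [(55.4, -94.1), (55.7, 175.8), (55.9, 86.1), (55.8, -4.7)])
chill (array([0.44029356, 0.0874713 ]), [(59.7, -100.2), (23.1, 171.1), (59.3, 80.3), (23.7, -8.2)])
vb (array([0.45632773, 0.3097621 ]), [(61.2, -76.0), (36.2, -167.5), (59.7, 102.8), (35.0, 14.9)])
disc [[0.59408446 0.26451897]] tube [[0.5682785  0.11718356]]
bystanders [[0.73253471 0.01659308]] [[0.73507532 0.21111722]
 [0.83946324 0.1960282 ]
 [0.66094903 0.21717629]] [[ 0.80168814 -0.20114913]
 [ 0.72666166 -0.21331905]
 [ 0.72410829 -0.11461496]]
```

>>> send_rows(deltas=[[-1, 0.03, 0.056, 0, 10], [-1, 0.06, 0.112, 0, 20], [-1, 0.09, 0.168, 0, 30], [-1, 0.12, 0.225, 0, 40], [-1, 0.15, 0.28, 0, 50], [-1, 0.17, 0.336, 0, 60], [-1, 0.18, 0.392, 0, 70], [-1, 0.19, 0.45, 0, 79.5]], force=30)

```text
clock: 1.15
tool_pos: [0.4525, -0.1422, 0.2215]
ee_rot: [-3.14, -0.0, 1.809]
wrist_force: [0.9, -0.5, -0.8]
opening: 0.0942
```

```bash
cat > g.py <<'E'
from station import ctrl
import numpy as np,sys
s=ctrl.get_state();p=s["tool_pos"];y=np.degrees(s["ee_rot"][2])
print(s["clock"],p.round(4),np.round(y,1),s["ee_rot"].round(3)[:2],s["opening"],s["wrist_force"].round(1))
if len(sys.argv)>1:
    t=[float(a) for a in sys.argv[1:]]
    d=(t[3]-y+180)%360-180
    print("delta",np.round(np.array(t[:3])-p,4),round(d,1))
E
python3 g.py .4563 .3098 .12 103.3
```

```text
1.15 [ 0.4525 -0.1422  0.2215] 103.6 [-3.14 -0.  ] 0.09416407706409327 [ 0.9 -0.5 -0.8]
delta [ 0.0038  0.452  -0.1015] -0.3
```

>>> send_rows(deltas=[[-1, 0.0, 0.058, 0, 0], [-1, 0.0, 0.116, 0, 0], [-1, 0.0, 0.175, 0, 0], [-1, 0.0, 0.235, 0, 0], [-1, 0.0, 0.295, 0, 0], [-1, 0.002, 0.355, 0, 0], [-1, 0.003, 0.412, -0.03, 0], [-1, 0.004, 0.452, -0.06, -0.3]])

```text
clock: 2.15
tool_pos: [0.4563, 0.3122, 0.1611]
ee_rot: [3.141, -0.001, 1.805]
wrist_force: [0.9, -0.4, 0.2]
opening: 0.0942
```

```bash
python3 g.py .4563 .3098 .025 103.3
python3 - <<'E'
from h import *
from station import ctrl
c=ctrl.get_calibration("wrist")
im=ctrl.camera("wrist")[:,:,::-1].copy()
cv2.imwrite("pics/w1.png",im)
vb=np.array([.4563,.3098]);a=np.radians(13.3);R=np.array([[np.cos(a),-np.sin(a)],[np.sin(a),np.cos(a)]])
q=vb+(np.array([[18,30],[-18,30],[-18,-30],[18,-30]])/1e3)@R.T
print(proj(c,np.c_[q,[.033]*4]).round())
E
```

```text
2.15 [0.4563 0.3122 0.1611] 103.4 [ 3.141e+00 -1.000e-03] 0.09417977320523307 [ 0.9 -0.4  0.2]
delta [-0.     -0.0024 -0.1361] -0.1
[[342. 196.]
 [295. 196.]
 [296. 270.]
 [341. 270.]]
```

View pics/w1.png

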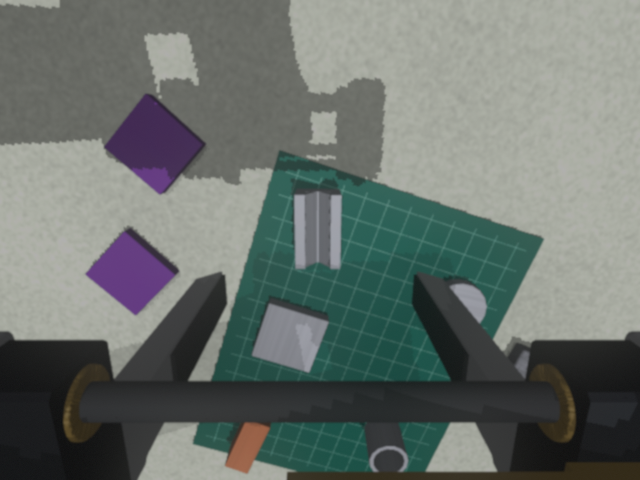

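The wrist view shows the V-block at x 294–341, y 192–268. My projected corners (295–342, 196–270) agree with that. Descending to grip it.

>>> send_rows(deltas=[[-1, 0, -0.002, -0.045, 0], [-1, 0, -0.002, -0.09, 0], [-1, 0, -0.002, -0.125, 0], [-1, 0, -0.002, -0.138, 0], [-1, 0, -0.002, -0.138, 0], [1, 0, -0.002, -0.138, 0], [1, 0, -0.002, -0.138, 0], [1, 0, -0.002, -0.138, 0]], force=30)

```text
clock: 3.2
tool_pos: [0.4563, 0.313, 0.0202]
ee_rot: [-3.141, -0.002, 1.806]
wrist_force: [2.7, 1.2, 7.2]
opening: 0.0675
```

>>> send_rows(deltas=[[1, 0, 0, 0, 0], [1, 0, 0, 0, 0], [1, 0, 0, 0, 0], [1, 0, 0, 0, 0], [1, 0, 0, 0.03, 0], [1, 0, 0, 0.06, 0], [1, 0, 0, 0.1, 0], [1, 0, 0, 0.12, 0]])

```text
clock: 4.2
tool_pos: [0.4558, 0.3129, 0.1409]
ee_rot: [-3.14, -0.002, 1.806]
wrist_force: [-1.0, 0.1, -3.7]
opening: 0.036
```

```bash
python3 g.py .6013 -.1582 .14 133.6
```

```text
4.2 [0.4558 0.3129 0.1409] 103.5 [-3.14e+00 -2.00e-03] 0.035980076245559635 [-1.   0.1 -3.7]
delta [ 0.1455 -0.4711 -0.0009] 30.1
```

>>> send_rows(deltas=[[1, 0.018, -0.055, 0, 4], [1, 0.036, -0.112, 0, 8], [1, 0.055, -0.17, 0, 12], [1, 0.073, -0.228, 0, 16], [1, 0.09, -0.287, 0, 20], [1, 0.11, -0.345, 0, 24], [1, 0.13, -0.405, 0, 28], [1, 0.1455, -0.455, 0, 30.1]])

```text
clock: 5.2
tool_pos: [0.6002, -0.1437, 0.1387]
ee_rot: [-3.139, -0.006, 2.332]
wrist_force: [0.6, 1.3, -3.5]
opening: 0.0362
```

>>> send_rows(deltas=[[1, 0, -0.01, 0, 0], [1, 0, -0.016, 0, 0], [1, 0, -0.016, 0, 0], [1, 0, -0.016, -0.02, 0], [1, 0, -0.016, -0.04, 0], [1, 0, -0.016, -0.06, 0], [1, 0, -0.016, -0.06, 0], [1, 0, -0.016, -0.06, 0]])

```text
clock: 6.2
tool_pos: [0.6005, -0.1598, 0.0789]
ee_rot: [-3.139, -0.006, 2.332]
wrist_force: [0.3, 0.0, -3.4]
opening: 0.036
```

```bash
python3 g.py .6013 -.1582 .036 133.6
python3 - <<'E'
from h import *
from station import ctrl
cv2.imwrite("pics/top1.png",ctrl.camera("top")[:,:,::-1]); cv2.imwrite("pics/w2.png",ctrl.camera("wrist")[:,:,::-1])
E
```

```text
6.2 [ 0.6005 -0.1598  0.0789] 133.6 [-3.139 -0.006] 0.035978469810706515 [ 0.3  0.  -3.4]
delta [ 0.0008  0.0016 -0.0429] -0.0
```

View pics/w2.png

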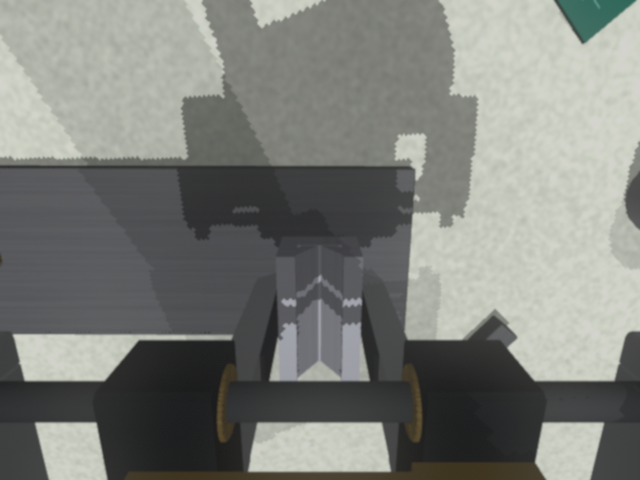

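The V-block is held straight (wrist view, x 277–362) and lines up with the slab edges. Lowering and letting go.

>>> send_rows(deltas=[[1, 0.001, 0.001, -0.02, 0], [1, 0.001, 0.001, -0.038, 0], [1, 0.001, 0.001, -0.046, 0], [1, 0.001, 0.001, -0.046, 0], [1, 0.001, 0.001, -0.046, 0], [-0.3, 0.001, 0.001, -0.046, 0], [-0.3, 0.001, 0.001, -0.046, 0], [-0.3, 0.001, 0.001, -0.046, 0]])

```text
clock: 7.3
tool_pos: [0.6024, -0.1593, 0.0342]
ee_rot: [-3.14, -0.004, 2.332]
wrist_force: [0.4, -0.0, -0.1]
opening: 0.0602
```

>>> send_rows(deltas=[[-0.3, 0, 0, 0, 0], [-0.3, 0, 0, 0, 0], [-0.3, 0, 0, 0.03, 0], [-0.3, 0, 0, 0.07, 0], [-1, 0, 0.02, 0.11, -5], [-1, -0.02, 0.06, 0.12, -13], [-1, -0.03, 0.1, 0.12, -22], [-1, -0.05, 0.15, 0.12, -31]])

```text
clock: 8.3
tool_pos: [0.5523, -0.0085, 0.1548]
ee_rot: [-3.141, -0.003, 1.785]
wrist_force: [1.0, 0.6, 0.0]
opening: 0.0935
```

```bash
python3 g.py .4403 .0875 .10 80.5
```

```text
8.3 [ 0.5523 -0.0085  0.1548] 102.3 [-3.141e+00 -3.000e-03] 0.09349340609783283 [1.  0.6 0. ]
delta [-0.112   0.096  -0.0548] -21.8
```

>>> send_rows(deltas=[[-1, -0.025, 0.025, 0, -7], [-1, -0.06, 0.05, 0, -14], [-1, -0.09, 0.075, -0.02, -21.8], [-1, -0.112, 0.095, -0.04, -21.8], [-1, -0.112, 0.095, -0.055, -21.8], [-1, -0.112, 0.095, -0.055, -21.8], [-1, -0.112, 0.095, -0.055, -21.8], [-1, -0.112, 0.095, -0.055, -21.8]])

```text
clock: 9.3
tool_pos: [0.4415, 0.086, 0.1006]
ee_rot: [3.141, -0.003, 1.404]
wrist_force: [-0.6, 0.2, -0.1]
opening: 0.0939
```

```bash
python3 g.py .4403 .0875 .022 80.5
python3 - <<'E'
from h import *
from station import ctrl
c=ctrl.get_calibration("wrist")
im=ctrl.camera("wrist")[:,:,::-1].copy()
vb=np.array([.4403,.0875]);a=np.radians(-9.5);R=np.array([[np.cos(a),-np.sin(a)],[np.sin(a),np.cos(a)]])
q=vb+(np.array([[12,30],[-12,30],[-12,-30],[12,-30]])/1e3)@R.T
p=proj(c,np.c_[q,[.028]*4]);print(p.round())
for x in p: cv2.circle(im,(int(x[0]),int(x[1])),3,(0,0,255),-1)
cv2.imwrite("pics/w3.png",im)
im=ctrl.camera("top")[:,:,::-1]
cv2.imwrite("pics/top2.png",cv2.resize(im[175:325,360:515],(620,600),interpolation=cv2.INTER_CUBIC))
E
```

```text
9.3 [0.4415 0.086  0.1006] 80.4 [ 3.141e+00 -3.000e-03] 0.09385770478733872 [-0.6  0.2 -0.1]
delta [-0.0012  0.0015 -0.0786] 0.1
[[336. 206.]
 [297. 206.]
 [299. 295.]
 [335. 295.]]
```

View pics/w3.png

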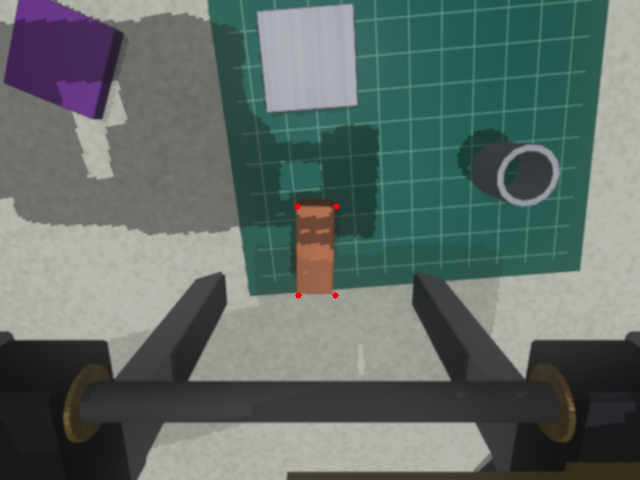

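View pics/top2.png

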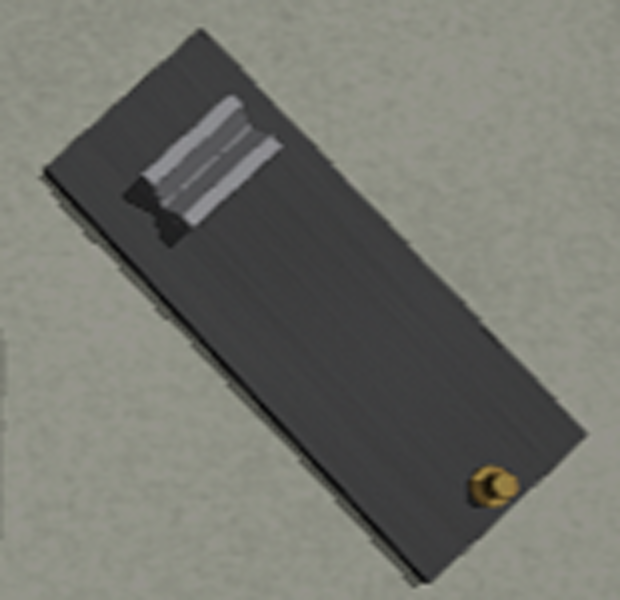

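The red projected corners sit on the copper bar (297–335, 206–295), and the V-block sits square on the slab. Gripping the chill block next.

>>> send_rows(deltas=[[-1, -0.001, 0.001, -0.04, 0], [-1, -0.001, 0.001, -0.07, 0], [-1, -0.001, 0.001, -0.078, 0], [-1, -0.001, 0.001, -0.078, 0], [1, -0.001, 0.001, -0.078, 0], [1, -0.001, 0.001, -0.078, 0], [1, -0.001, 0.001, -0.078, 0], [1, -0.001, 0.001, -0.078, 0]])

```text
clock: 10.4
tool_pos: [0.4402, 0.0872, 0.0226]
ee_rot: [3.141, -0.003, 1.404]
wrist_force: [0.9, -0.7, 0.9]
opening: 0.0573
```

>>> send_rows(deltas=[[1, 0, 0, 0, 0], [1, 0, 0, 0, 0], [1, 0, 0, 0, 0], [1, 0, 0, 0, 0], [1, 0, 0, 0.04, 0], [1, 0, 0, 0.08, 0], [1, 0, 0, 0.11, 0], [1, 0, 0, 0.11, 0]])

```text
clock: 11.4
tool_pos: [0.4416, 0.0871, 0.1341]
ee_rot: [3.136, -0.004, 1.404]
wrist_force: [-0.3, -0.2, -5.2]
opening: 0.0238
```

```bash
python3 g.py .4873 -.2668 .08 133.6
python3 - <<'E'
from h import *
from station import ctrl
c=ctrl.get_calibration("top")
A=lambda l,o:(np.array(l)+.5)/4-.5+np.array(o)
m,e=quad(c,A([(237,95),(140,178),(187,227),(283,145)],(360,175)),.045);print(m,e)
d=m-np.array([.5405,-.2161]);a=np.radians(-136.4);print(d@[np.cos(a),np.sin(a)],d@[-np.sin(a),np.cos(a)])
E
```

```text
11.4 [0.4416 0.0871 0.1341] 80.4 [ 3.136 -0.004] 0.02377047451262205 [-0.3 -0.2 -5.2]
delta [ 0.0457 -0.3539 -0.0541] 53.2
[ 0.60417222 -0.16017874] [(63.8, 132.1), (33.1, -135.7), (62.9, -48.1), (33.3, 42.6)]
-0.08467402266779342 0.0034130058420350634
```

>>> send_rows(deltas=[[1, 0.006, -0.045, 0, 8], [1, 0.012, -0.095, 0, 16], [1, 0.018, -0.145, 0, 24], [1, 0.025, -0.195, 0, 32], [1, 0.032, -0.245, 0, 40], [1, 0.038, -0.295, 0, 47], [1, 0.045, -0.34, 0, 53], [1, 0.045, -0.354, -0.02, 53.2]])

```text
clock: 12.4
tool_pos: [0.4867, -0.2696, 0.1127]
ee_rot: [3.136, -0.003, 2.331]
wrist_force: [0.6, -0.5, -4.8]
opening: 0.024
```

```bash
python3 g.py .4873 -.2668 .0355 133.6
```

```text
12.4 [ 0.4867 -0.2696  0.1127] 133.5 [ 3.136e+00 -3.000e-03] 0.024013999296186216 [ 0.6 -0.5 -4.8]
delta [ 0.0006  0.0028 -0.0772] 0.1
```

>>> send_rows(deltas=[[1, 0.001, 0.002, -0.03, 0], [1, 0.001, 0.002, -0.055, 0], [1, 0.001, 0.002, -0.07, 0], [1, 0.001, 0.002, -0.077, 0], [1, 0.001, 0.002, -0.077, 0], [1, 0.001, 0.002, -0.077, 0], [0, 0.001, 0.002, -0.077, 0], [0, 0.001, 0.002, -0.077, 0]])

```text
clock: 13.4
tool_pos: [0.4884, -0.2682, 0.0367]
ee_rot: [3.136, -0.001, 2.331]
wrist_force: [-0.7, -0.5, -0.2]
opening: 0.0402
```

>>> send_rows(deltas=[[0, 0, 0, 0, 0], [0, 0, 0, 0, 0], [0, 0, 0, 0.03, 0], [0, 0, 0, 0.07, 0], [-1, 0, 0.04, 0.1, -9], [-1, -0.005, 0.09, 0.11, -18], [-1, -0.01, 0.14, 0.11, -27], [-1, -0.015, 0.19, 0.11, -36]])

```text
clock: 14.4
tool_pos: [0.4732, -0.0769, 0.1471]
ee_rot: [3.135, -0.0, 1.697]
wrist_force: [0.7, 0.2, -0.2]
opening: 0.0837
```

```bash
python3 g.py .4561 .2025 .10 85.8
```

```text
14.4 [ 0.4732 -0.0769  0.1471] 97.2 [ 3.135 -0.   ] 0.08366981503298371 [ 0.7  0.2 -0.2]
delta [-0.0171  0.2794 -0.0471] -11.4
```

>>> send_rows(deltas=[[-1, -0.005, 0.045, 0, -4], [-1, -0.01, 0.1, 0, -8], [-1, -0.015, 0.155, 0, -11.4], [-1, -0.017, 0.21, 0, -11.4], [-1, -0.017, 0.26, -0.02, -11.4], [-1, -0.017, 0.279, -0.045, -11.4], [-1, -0.017, 0.279, -0.047, -11.4], [-1, -0.017, 0.279, -0.047, -11.4]])

```text
clock: 15.4
tool_pos: [0.4566, 0.2016, 0.1006]
ee_rot: [3.134, -0.0, 1.497]
wrist_force: [0.0, -1.0, 0.4]
opening: 0.0941
```

```bash
python3 g.py .4561 .2025 .0215 85.8
python3 - <<'E'
from h import *
from station import ctrl
c=ctrl.get_calibration("wrist")
im=ctrl.camera("wrist")[:,:,::-1].copy()
vb=np.array([.4561,.2025]);a=np.radians(-4.2);R=np.array([[np.cos(a),-np.sin(a)],[np.sin(a),np.cos(a)]])
q=vb+(np.array([[28,28],[-28,28],[-28,-28],[28,-28]])/1e3)@R.T
p=proj(c,np.c_[q,[.015]*4]);print(p.round())
for x in p: cv2.circle(im,(int(x[0]),int(x[1])),3,(0,0,255),-1)
cv2.imwrite("pics/w4.png",im)
im=ctrl.camera("top")[:,:,::-1]
cv2.imwrite("pics/top3.png",cv2.resize(im[175:325,360:515],(620,600),interpolation=cv2.INTER_CUBIC))
E
```

```text
15.4 [0.4566 0.2016 0.1006] 85.8 [ 3.134 -0.   ] 0.0941471841237645 [ 0.  -1.   0.4]
delta [-0.0005  0.0009 -0.0791] 0.0
[[360. 205.]
 [275. 206.]
 [277. 285.]
 [358. 285.]]
```

View pics/w4.png

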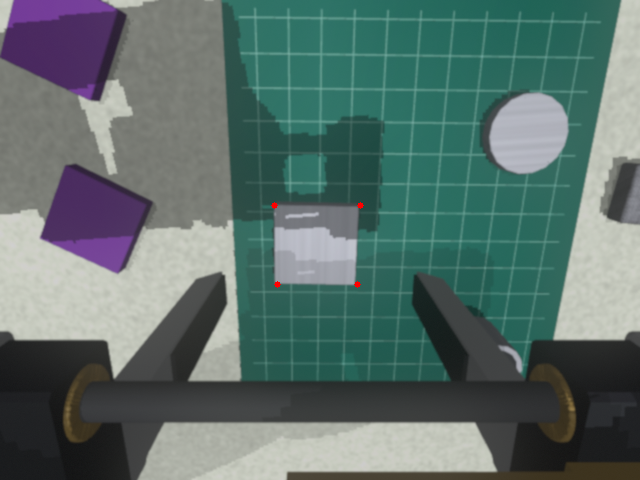

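View pics/top3.png

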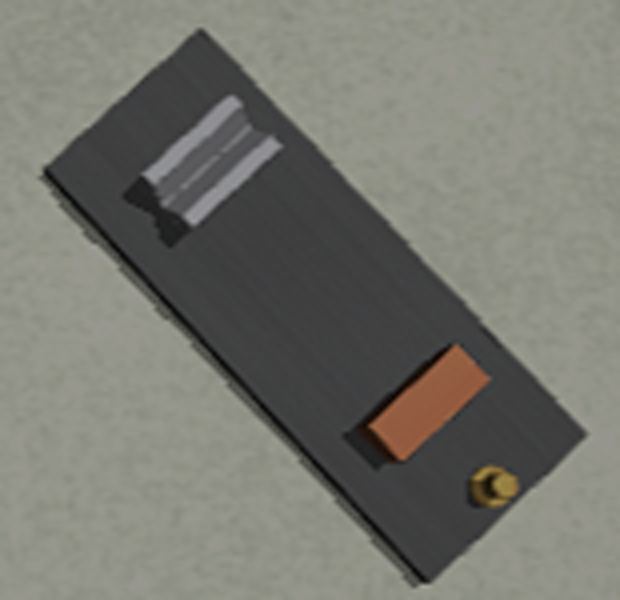

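The red corners match the bright plate (275–360, 205–285) and the chill block has landed well. Gripping the plate.

>>> send_rows(deltas=[[-1, 0, 0.001, -0.04, 0], [-1, 0, 0.001, -0.07, 0], [-1, 0, 0.001, -0.079, 0], [-1, 0, 0.001, -0.079, 0], [1, 0, 0.001, -0.079, 0], [1, 0, 0.001, -0.079, 0], [1, 0, 0.001, -0.079, 0], [1, 0, 0.001, -0.079, 0]])

```text
clock: 16.5
tool_pos: [0.4567, 0.2024, 0.0224]
ee_rot: [3.134, -0.0, 1.496]
wrist_force: [-3.6, -1.3, 2.0]
opening: 0.0575
```

>>> send_rows(deltas=[[1, 0, 0, 0, 0], [1, 0, 0, 0, 0], [1, 0, 0, 0, 0], [1, 0, 0, 0.01, 0], [1, 0, 0, 0.04, 0], [1, 0, 0, 0.08, 0], [1, 0, 0, 0.11, 0], [1, 0, 0, 0.11, 0]])

```text
clock: 17.5
tool_pos: [0.4586, 0.2028, 0.1351]
ee_rot: [3.128, -0.002, 1.496]
wrist_force: [-0.0, 0.3, -2.8]
opening: 0.0557
```

```bash
python3 g.py .5405 -.2161 .08 43.6
python3 - <<'E'
from h import *
from station import ctrl
c=ctrl.get_calibration("top")
A=lambda l,o:(np.array(l)+.5)/4-.5+np.array(o)
m,e=quad(c,A([(456,344),(363,427),(402,462),(491,379)],(360,175)),.040);print(m,e)
d=m-np.array([.5405,-.2161]);a=np.radians(-136.4);print(d@[np.cos(a),np.sin(a)],d@[-np.sin(a),np.cos(a)])
cv2.imwrite("pics/w5.png",ctrl.camera("wrist")[:,:,::-1])
E
```

```text
17.5 [0.4586 0.2028 0.1351] 85.7 [ 3.128e+00 -2.000e-03] 0.05566697103664044 [-0.   0.3 -2.8]
delta [ 0.0819 -0.4189 -0.0551] -42.1
[ 0.48895933 -0.26581834] [(61.5, 132.4), (24.7, -131.2), (59.9, -46.5), (23.5, 45.2)]
0.07161104212965755 0.00046117244967042864
```

View pics/w5.png

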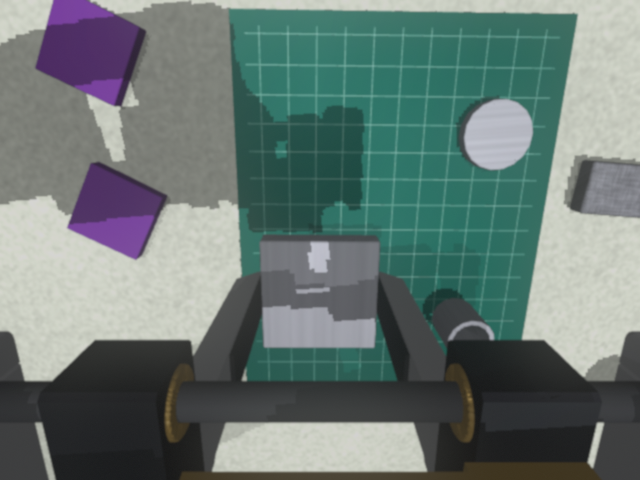

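>>> send_rows(deltas=[[1, 0.01, -0.05, 0, -6], [1, 0.02, -0.105, 0, -12], [1, 0.03, -0.16, 0, -18], [1, 0.042, -0.215, 0, -24], [1, 0.053, -0.27, 0, -30], [1, 0.064, -0.325, 0, -36], [1, 0.075, -0.38, 0, -42], [1, 0.081, -0.415, -0.02, -42.1]])

```text
clock: 18.55
tool_pos: [0.5384, -0.2152, 0.112]
ee_rot: [3.131, -0.001, 0.759]
wrist_force: [0.9, -0.3, -2.7]
opening: 0.056
```

>>> send_rows(deltas=[[1, 0, 0, 0, 0], [1, 0, 0, 0, 0], [1, 0, 0, -0.01, 0], [1, 0, 0, -0.02, 0], [1, 0, 0, -0.03, 0], [1, 0, 0, -0.04, 0], [1, 0, 0, -0.04, 0], [1, 0, 0, -0.04, 0]])

```text
clock: 19.55
tool_pos: [0.5386, -0.2154, 0.0722]
ee_rot: [3.131, -0.001, 0.759]
wrist_force: [0.2, -0.1, -2.6]
opening: 0.0556
```

```bash
python3 g.py .5405 -.2161 .035 43.6;python3 - <<'E'
from h import *
from station import ctrl
cv2.imwrite("pics/w6.png",ctrl.camera("wrist")[:,:,::-1])
E
```

```text
19.55 [ 0.5386 -0.2154  0.0722] 43.5 [ 3.131e+00 -1.000e-03] 0.05555408003328134 [ 0.2 -0.1 -2.6]
delta [ 0.0019 -0.0007 -0.0372] 0.1
```

View pics/w6.png

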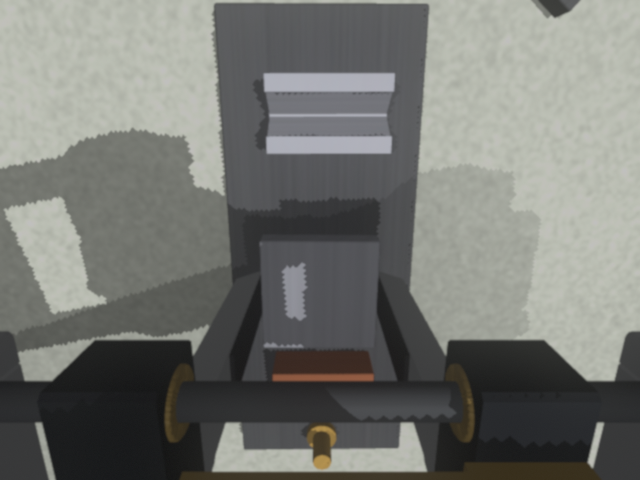

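The wrist view shows everything aligned. Lowering the plate.

>>> send_rows(deltas=[[1, 0.002, -0.001, -0.015, 0], [1, 0.002, -0.001, -0.03, 0], [1, 0.002, -0.001, -0.037, 0], [1, 0.002, -0.001, -0.037, 0], [1, 0.002, -0.001, -0.037, 0], [-0.6, 0.002, -0.001, -0.037, 0], [-0.6, 0.002, -0.001, -0.037, 0], [-0.6, 0.002, -0.001, -0.037, 0]])

```text
clock: 20.6
tool_pos: [0.5411, -0.2167, 0.0359]
ee_rot: [3.13, -0.001, 0.759]
wrist_force: [0.6, 0.4, -0.4]
opening: 0.075
```

>>> send_rows(deltas=[[-0.6, 0, 0, 0, 0], [-0.6, 0, 0, 0, 0], [-0.6, 0, 0, 0.03, 0], [-0.6, 0, 0, 0.07, 0], [-1, 0, 0.04, 0.11, 0], [-1, 0.005, 0.09, 0.12, 0], [-1, 0.01, 0.14, 0.12, 0], [-1, 0.015, 0.19, 0.12, 0]])

```text
clock: 21.6
tool_pos: [0.5562, -0.0252, 0.1563]
ee_rot: [3.129, -0.002, 0.759]
wrist_force: [0.1, 0.4, -1.2]
opening: 0.0938
```

```bash
python3 g.py .5683 .1172 .11 43.6
```

```text
21.6 [ 0.5562 -0.0252  0.1563] 43.5 [ 3.129e+00 -2.000e-03] 0.0938267448121987 [ 0.1  0.4 -1.2]
delta [ 0.0121  0.1424 -0.0463] 0.1
```

>>> send_rows(deltas=[[-1, 0.003, 0.035, 0, 0], [-1, 0.006, 0.075, 0, 0], [-1, 0.01, 0.115, 0, 0], [-1, 0.012, 0.14, -0.01, 0], [-1, 0.012, 0.142, -0.03, 0], [-1, 0.012, 0.142, -0.046, 0], [-1, 0.012, 0.142, -0.046, 0], [-1, 0.012, 0.142, -0.046, 0]])

```text
clock: 22.6
tool_pos: [0.5685, 0.1159, 0.1105]
ee_rot: [3.129, -0.002, 0.757]
wrist_force: [-0.3, -0.7, -0.4]
opening: 0.0942
```

```bash
python3 g.py .5683 .1172 .030 43.6
python3 - <<'E'
from h import *
from station import ctrl
c=ctrl.get_calibration("wrist")
im=ctrl.camera("wrist")[:,:,::-1].copy()
t=np.linspace(0,2*np.pi,12,endpoint=False)
p=proj(c,np.c_[.5683+.018*np.cos(t),.1172+.018*np.sin(t),[.043]*12])
for x in p: cv2.circle(im,(int(round(x[0])),int(round(x[1]))),2,(0,0,255),-1)
cv2.imwrite("pics/w7.png",im)
im=ctrl.camera("top")[:,:,::-1]
cv2.imwrite("pics/top4.png",cv2.resize(im[175:325,360:515],(620,600),interpolation=cv2.INTER_CUBIC))
E
```

```text
22.6 [0.5685 0.1159 0.1105] 43.4 [ 3.129e+00 -2.000e-03] 0.09422479973960282 [-0.3 -0.7 -0.4]
delta [-0.0002  0.0013 -0.0805] 0.2
```

View pics/w7.png

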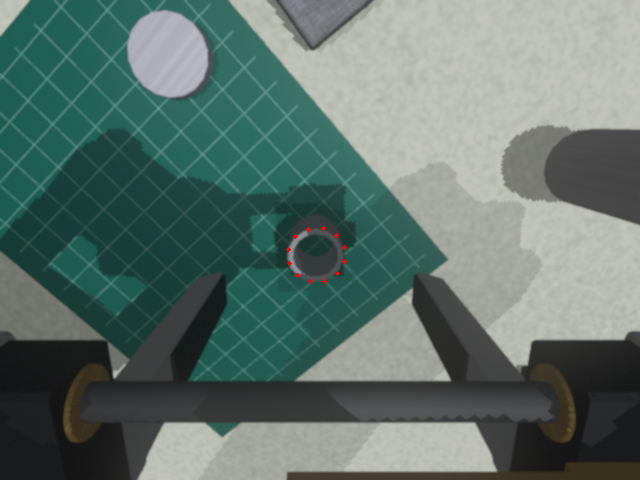

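View pics/top4.png

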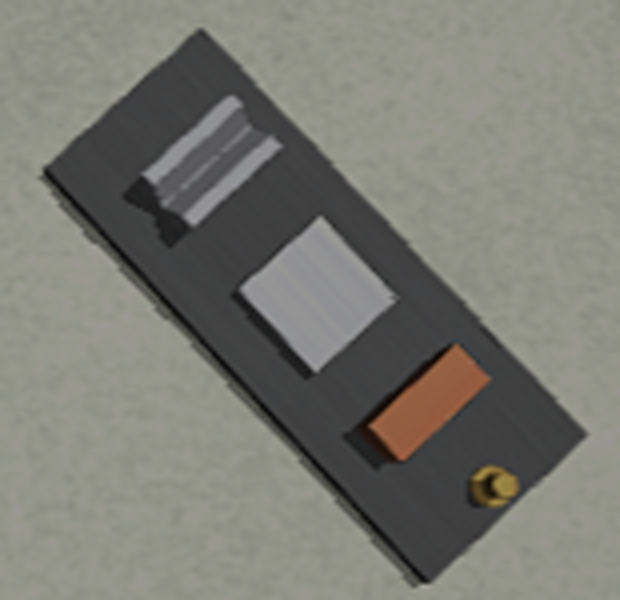

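The plate sits mid-slab, and the tube ring (centre about 317,255) matches its projection. Gripping the tube.

>>> send_rows(deltas=[[-1, 0, 0.001, -0.03, 0], [-1, 0, 0.001, -0.06, 0], [-1, 0, 0.001, -0.08, 0], [-1, 0, 0.001, -0.08, 0], [1, 0, 0.001, -0.08, 0], [1, 0, 0.001, -0.08, 0], [1, 0, 0.001, -0.08, 0], [1, 0, 0.001, -0.08, 0]], force=25)

```text
clock: 23.7
tool_pos: [0.5691, 0.1173, 0.0315]
ee_rot: [3.127, -0.003, 0.758]
wrist_force: [-0.2, 0.1, 0.4]
opening: 0.0575
```

>>> send_rows(deltas=[[1, 0, 0, 0, 0], [1, 0, 0, 0, 0], [1, 0, 0, 0, 0], [1, 0, 0, 0, 0], [1, 0, 0, 0.03, 0], [1, 0, 0, 0.07, 0], [1, 0, 0, 0.1, 0], [1, 0, 0, 0.1, 0]])

```text
clock: 24.7
tool_pos: [0.5708, 0.1173, 0.1339]
ee_rot: [3.124, -0.007, 0.758]
wrist_force: [-0.9, 0.3, -0.3]
opening: 0.0347
```

```bash
python3 - <<'E'
from h import *
from station import ctrl
c=ctrl.get_calibration("top")
A=lambda l,o:(np.array(l)+.5)/4-.5+np.array(o)
m,e=quad(c,A([(321,216),(238,291),(316,374),(397,298)],(360,175)),.027);print(m,e)
d=m-np.array([.5405,-.2161]);a=np.radians(-136.4);print(d@[np.cos(a),np.sin(a)],d@[-np.sin(a),np.cos(a)])
c=ctrl.get_calibration("wrist"); im=ctrl.camera("wrist")[:,:,::-1].copy()
cv2.imwrite("pics/w8.png",im)
p=ctrl.get_state()["tool_pos"]; print(proj(c,[[*p[:2],p[2]+.013]]))
E
python3 g.py .541 -.216 .10 43.6
```

```text
[ 0.54200998 -0.21588716] [(56.5, 133.2), (55.5, -136.3), (55.8, -46.0), (54.7, 42.9)]
-0.0012402608501279986 0.0008871816553953269
[[317.48989131 317.59849322]]
24.75 [0.5693 0.1172 0.1317] 43.4 [ 3.126 -0.004] 0.034835583324582454 [-0.9  0.4 -2.4]
delta [-0.0283 -0.3332 -0.0317] 0.2
```

View pics/w8.png

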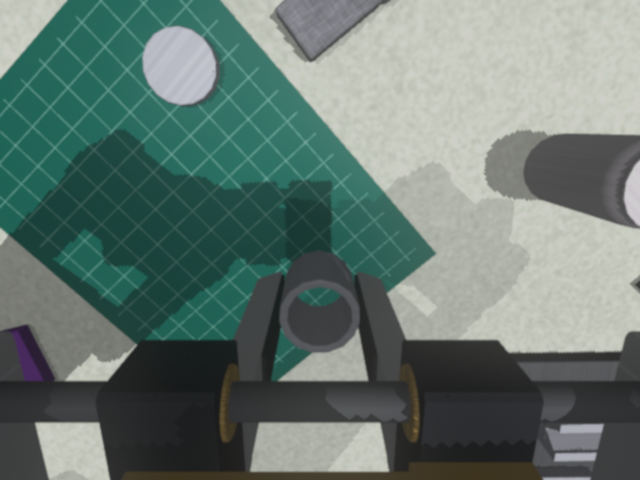

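The tube is held centred, with its top circle at (319,316) against the projected TCP at (317,317). The plate measured (−1, 1) mm from the slab's middle. Carrying the tube over.

>>> send_rows(deltas=[[1, -0.004, -0.04, 0.01, 0], [1, -0.008, -0.09, 0.01, 0], [1, -0.012, -0.14, 0.01, 0], [1, -0.017, -0.19, 0.01, 0], [1, -0.021, -0.24, 0.01, 0], [1, -0.025, -0.29, 0.0, 0], [1, -0.028, -0.325, -0.01, 0], [1, -0.028, -0.3335, -0.03, 0]])

```text
clock: 25.75
tool_pos: [0.5405, -0.2178, 0.0995]
ee_rot: [3.128, -0.004, 0.755]
wrist_force: [-0.4, 0.1, -1.5]
opening: 0.0348
```

>>> send_rows(deltas=[[1, 0, 0, 0, 0], [1, 0, 0, 0, 0], [1, 0, 0, -0.01, 0], [1, 0, 0, -0.02, 0], [1, 0, 0, -0.03, 0], [1, 0, 0, -0.03, 0], [1, 0, 0, -0.03, 0], [1, 0, 0, -0.03, 0]])

```text
clock: 26.75
tool_pos: [0.5408, -0.218, 0.07]
ee_rot: [3.127, -0.004, 0.755]
wrist_force: [0.2, 0.4, -1.7]
opening: 0.0349
```

```bash
python3 g.py .5415 -.2163 .0565 43.6;python3 - <<'E'
from h import *
from station import ctrl
cv2.imwrite("pics/w9.png",ctrl.camera("wrist")[:,:,::-1])
E
```

```text
26.75 [ 0.5408 -0.218   0.07  ] 43.2 [ 3.127 -0.004] 0.034909213449602995 [ 0.2  0.4 -1.7]
delta [ 0.0007  0.0017 -0.0135] 0.4
```

View pics/w9.png

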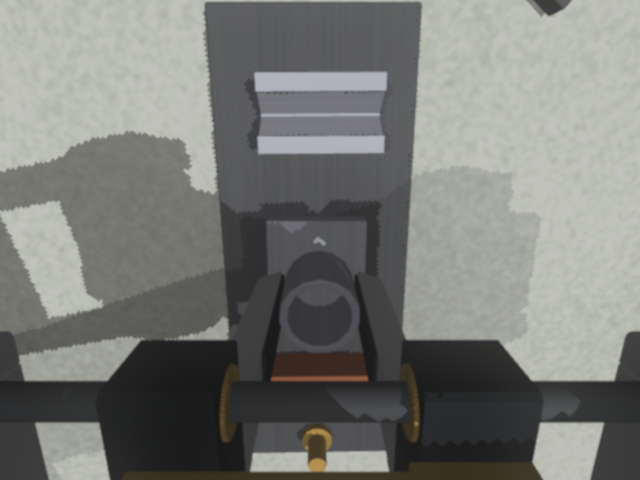

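>>> send_rows(deltas=[[1, 0.001, 0.0015, -0.005, 0], [1, 0.001, 0.0015, -0.01, 0], [1, 0.001, 0.0015, -0.014, 0], [1, 0.001, 0.0015, -0.014, 0], [1, 0.001, 0.0015, -0.014, 0], [0, 0.001, 0.0015, -0.014, 0], [0, 0.001, 0.0015, -0.014, 0], [0, 0.001, 0.0015, -0.014, 0]])

```text
clock: 27.8
tool_pos: [0.5419, -0.2166, 0.0562]
ee_rot: [3.127, -0.004, 0.755]
wrist_force: [0.3, -0.6, 0.0]
opening: 0.047
```

>>> send_rows(deltas=[[-0.3, 0, 0, 0, 0], [-0.3, 0, 0, 0, 0], [-0.3, 0, 0, 0.03, 0], [-0.3, 0, 0, 0.07, 0], [-1, 0, 0.02, 0.11, 0], [-1, 0.005, 0.07, 0.12, 0], [-1, 0.01, 0.12, 0.12, 0], [-1, 0.015, 0.17, 0.12, 0]])

```text
clock: 28.8
tool_pos: [0.557, -0.0452, 0.1766]
ee_rot: [3.126, -0.005, 0.754]
wrist_force: [0.5, -0.7, 0.1]
opening: 0.0937
```

```bash
python3 g.py .5941 .2645 .10 43.6
```

```text
28.8 [ 0.557  -0.0452  0.1766] 43.2 [ 3.126 -0.005] 0.09368057501236997 [ 0.5 -0.7  0.1]
delta [ 0.0371  0.3097 -0.0766] 0.4
```

>>> send_rows(deltas=[[-1, 0.003, 0.03, 0, -8], [-1, 0.008, 0.08, 0, -16], [-1, 0.015, 0.13, 0, -24], [-1, 0.022, 0.18, 0, -32], [-1, 0.03, 0.23, 0, -40], [-1, 0.035, 0.28, -0.02, -43], [-1, 0.037, 0.31, -0.06, -43], [-1, 0.037, 0.31, -0.076, -43]])

```text
clock: 29.8
tool_pos: [0.5921, 0.2661, 0.0977]
ee_rot: [3.125, -0.001, 0.007]
wrist_force: [-1.1, -0.4, 0.1]
opening: 0.0941
```

```bash
python3 g.py .5941 .2645 .0215 0
python3 - <<'E'
from h import *
from station import ctrl
c=ctrl.get_calibration("wrist")
im=ctrl.camera("wrist")[:,:,::-1].copy()
t=np.linspace(0,2*np.pi,12,endpoint=False)
p=proj(c,np.c_[.5941+.025*np.cos(t),.2645+.025*np.sin(t),[.015]*12])
for x in p: cv2.circle(im,(int(round(x[0])),int(round(x[1]))),2,(0,0,255),-1)
cv2.imwrite("pics/w10.png",im)
im=ctrl.camera("top")[:,:,::-1]
cv2.imwrite("pics/top5.png",cv2.resize(im[175:325,360:515],(620,600),interpolation=cv2.INTER_CUBIC))
cv2.imwrite("pics/scene5.png",cv2.resize(ctrl.camera("scene")[150:270,190:310,::-1],(600,600),interpolation=cv2.INTER_CUBIC))
E
```

```text
29.8 [0.5921 0.2661 0.0977] 0.4 [ 3.125e+00 -1.000e-03] 0.09408786322443567 [-1.1 -0.4  0.1]
delta [ 0.002  -0.0016 -0.0762] -0.4
```

View pics/w10.png

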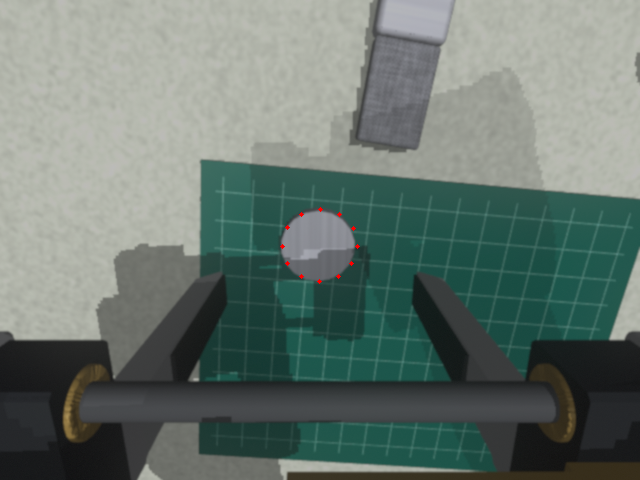

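View pics/top5.png

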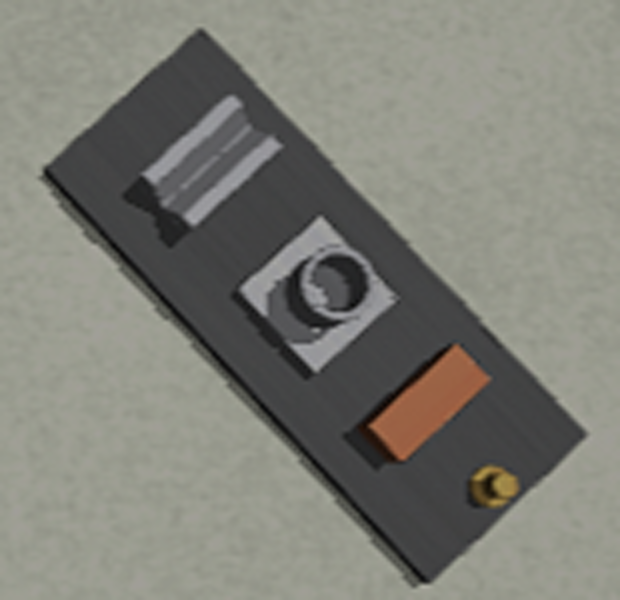

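View pics/scene5.png

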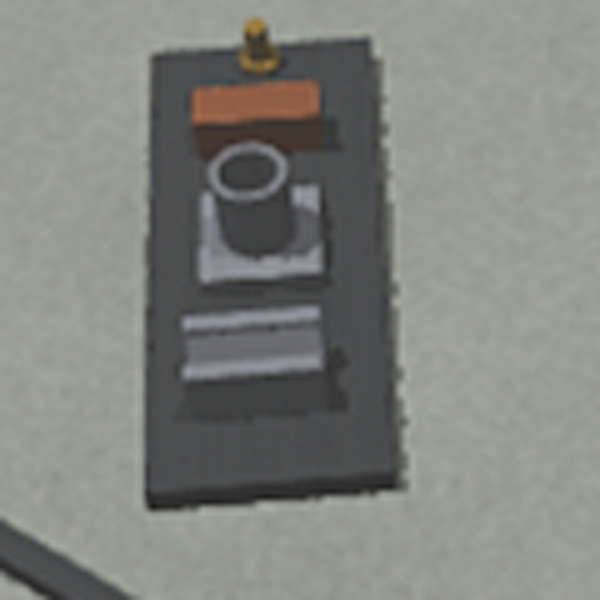

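The tube stands on the plate with its top ring at about (334,283) in the top crop. The disc (centre about 319,246 in the wrist view) matches its projection, and the jaws clear the brush. Gripping the disc.

>>> send_rows(deltas=[[-1, 0.002, -0.001, -0.03, 0], [-1, 0.002, -0.001, -0.06, 0], [-1, 0.002, -0.001, -0.075, 0], [-1, 0.002, -0.001, -0.075, 0], [1, 0.002, -0.001, -0.075, 0], [1, 0.002, -0.001, -0.075, 0], [1, 0.002, -0.001, -0.075, 0], [1, 0.002, -0.001, -0.075, 0]])

```text
clock: 30.95
tool_pos: [0.5958, 0.2629, 0.0254]
ee_rot: [3.125, -0.004, 0.003]
wrist_force: [-0.4, -0.0, -0.1]
opening: 0.0574
```

>>> send_rows(deltas=[[1, 0, 0, 0, 0], [1, 0, 0, 0, 0], [1, 0, 0, 0, 0], [1, 0, 0, 0.01, 0], [1, 0, 0, 0.04, 0], [1, 0, 0, 0.08, 0], [1, 0, 0, 0.13, 0], [1, 0, 0, 0.13, 0]])

```text
clock: 31.95
tool_pos: [0.599, 0.2636, 0.1613]
ee_rot: [3.128, -0.014, 0.003]
wrist_force: [0.2, -0.0, -1.2]
opening: 0.0489
```

```bash
python3 - <<'E'
from h import *
from station import ctrl
c=ctrl.get_calibration("top")
A=lambda l,o:(np.array(l)+.5)/4-.5+np.array(o)
print("tube top",ray(c,A([(334,283)],(360,175)),.067), A([(334,283)],(360,175)))
c=ctrl.get_calibration("wrist"); im=ctrl.camera("wrist")[:,:,::-1].copy()
p=ctrl.get_state()["tool_pos"]; 
t=np.linspace(0,2*np.pi,16,endpoint=False)
for x in proj(c,np.c_[p[0]+.025*np.cos(t),p[1]+.025*np.sin(t),[p[2]-.0065]*16]): cv2.circle(im,(int(round(x[0])),int(round(x[1]))),2,(0,0,255),-1)
cv2.imwrite("pics/w11.png",im)
E
python3 g.py .5415 -.2163 .14 0
```

```text
tube top [[ 0.54254241 -0.21433982]] [[443.125 245.375]]
32.0 [0.597  0.2631 0.1577] 0.2 [ 3.126 -0.008] 0.04914633152041638 [ 0.  -1.  -1.8]
delta [-0.0555 -0.4794 -0.0177] -0.2
```

View pics/w11.png

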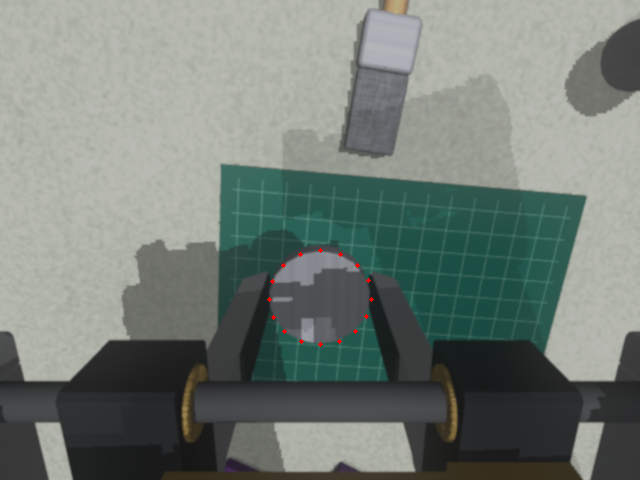

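The disc is held centred, since the red circle matches it. Carrying it over.

>>> send_rows(deltas=[[1, -0.005, -0.045, 0, 0], [1, -0.012, -0.105, 0, 0], [1, -0.02, -0.165, 0, 0], [1, -0.027, -0.225, 0, 0], [1, -0.034, -0.285, 0, 0], [1, -0.041, -0.345, 0, 0], [1, -0.048, -0.405, 0, 0], [1, -0.054, -0.455, 0, 0]])

```text
clock: 33.0
tool_pos: [0.5409, -0.1934, 0.1551]
ee_rot: [3.128, -0.004, 0.002]
wrist_force: [-0.4, -0.4, -1.0]
opening: 0.0492
```

>>> send_rows(deltas=[[1, -0.001, -0.015, 0, 0], [1, -0.001, -0.024, 0, 0], [1, -0.001, -0.024, -0.01, 0], [1, -0.001, -0.024, -0.025, 0], [1, -0.001, -0.024, -0.035, 0], [1, -0.001, -0.024, -0.045, 0], [1, -0.001, -0.024, -0.045, 0], [1, -0.001, -0.024, -0.045, 0]])

```text
clock: 34.0
tool_pos: [0.5402, -0.2175, 0.1105]
ee_rot: [3.128, -0.005, 0.002]
wrist_force: [-0.0, 0.3, -2.0]
opening: 0.0495
```

```bash
python3 g.py .542 -.2157 .0900 0;python3 - <<'E'
from h import *
from station import ctrl
cv2.imwrite("pics/w12.png",ctrl.camera("wrist")[:,:,::-1])
im=ctrl.camera("scene")[:,:,::-1]
cv2.imwrite("pics/scene6.png",cv2.resize(im[140:260,170:320],(750,600),interpolation=cv2.INTER_CUBIC))
E
```

```text
34.0 [ 0.5402 -0.2175  0.1105] 0.1 [ 3.128 -0.005] 0.049544739838383596 [-0.   0.3 -2. ]
delta [ 0.0018  0.0018 -0.0205] -0.1
```

View pics/w12.png

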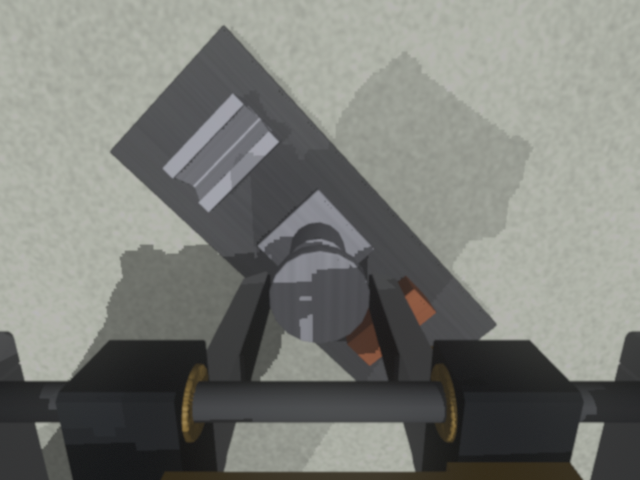

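View pics/scene6.png

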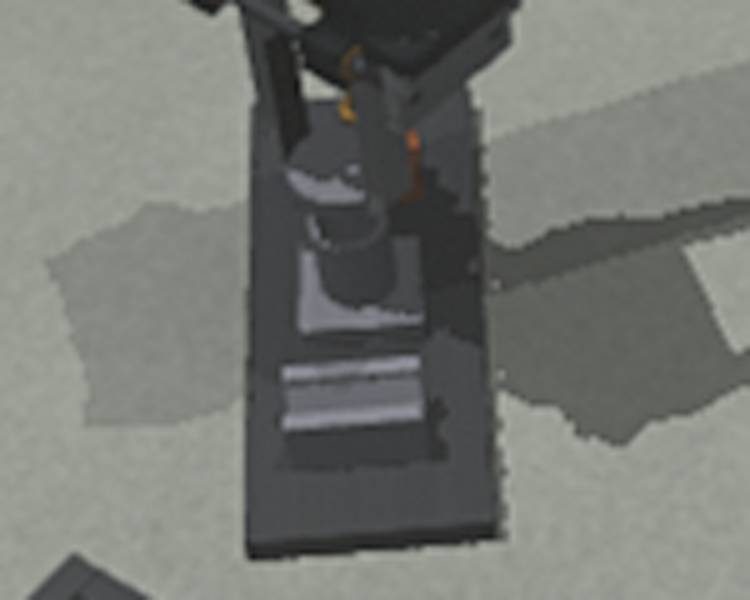

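The disc hovers level over the tube. Lowering gently and checking the force before I let go.

>>> send_rows(deltas=[[1, 0.002, 0.002, 0, 0], [1, 0.002, 0.002, -0.006, 0], [1, 0.002, 0.002, -0.012, 0], [1, 0.002, 0.002, -0.016, 0], [1, 0.002, 0.002, -0.018, 0], [1, 0.002, 0.002, -0.0195, 0], [1, 0.002, 0.002, -0.0205, 0], [1, 0.002, 0.002, -0.0205, 0]])

```text
clock: 35.1
tool_pos: [0.5424, -0.2157, 0.0903]
ee_rot: [3.128, -0.005, 0.002]
wrist_force: [-0.3, -0.1, -2.6]
opening: 0.0489
```

>>> send_rows(deltas=[[1, 0, 0, -0.0008, 0], [1, 0, 0, -0.0012, 0], [1, 0, 0, -0.0012, 0], [0.05, 0, 0, -0.0012, 0], [-0.2, 0, 0, -0.0012, 0], [-0.3, 0, 0, -0.0012, 0], [-0.5, 0, 0, -0.0012, 0], [-0.5, 0, 0, -0.0012, 0]])

```text
clock: 36.1
tool_pos: [0.5424, -0.2157, 0.0892]
ee_rot: [3.128, -0.005, 0.002]
wrist_force: [0.2, -0.6, -0.1]
opening: 0.0704
```

>>> send_rows(deltas=[[-0.6, 0, 0, 0, 0], [-0.6, 0, 0, 0, 0], [-0.6, 0, 0, 0.02, 0], [-0.6, 0, 0, 0.05, 0], [-0.6, 0, 0.0, 0.09, 0], [-0.6, 0, 0.04, 0.12, 0], [-0.6, 0, 0.09, 0.12, 0], [-0.6, 0, 0.14, 0.12, 0]])

```text
clock: 37.1
tool_pos: [0.5429, -0.0747, 0.2116]
ee_rot: [3.127, -0.009, 0.001]
wrist_force: [-0.4, 0.5, -0.2]
opening: 0.0752
```

>>> send_rows(deltas=[[-0.6, -0.01, 0.05, 0, 0], [-0.6, -0.02, 0.1, 0, 0], [-0.6, -0.03, 0.15, 0, 0], [-0.6, -0.03, 0.2, 0, 0], [-0.6, -0.03, 0.2, 0, 0], [-0.6, -0.03, 0.2, 0, 0], [-0.6, -0.03, 0.2, 0, 0], [-0.6, -0.03, 0.2, 0, 0]])

```text
clock: 38.1
tool_pos: [0.5131, 0.1243, 0.2117]
ee_rot: [3.127, -0.009, -0.0]
wrist_force: [-0.8, -0.2, -0.1]
opening: 0.0752
```

```bash
python3 g.py;python3 - <<'E'
from h import *
from station import ctrl
im=ctrl.camera("top")[:,:,::-1]; cv2.imwrite("pics/top6full.png",im)
cv2.imwrite("pics/top6.png",cv2.resize(im[175:325,360:515],(620,600),interpolation=cv2.INTER_CUBIC))
im=ctrl.camera("scene")[:,:,::-1]
cv2.imwrite("pics/scene7.png",cv2.resize(im[140:260,170:320],(750,600),interpolation=cv2.INTER_CUBIC))
E
```

```text
38.1 [0.5131 0.1243 0.2117] -0.0 [ 3.127 -0.009] 0.07524900527305897 [-0.8 -0.2 -0.1]
```

View pics/top6.png

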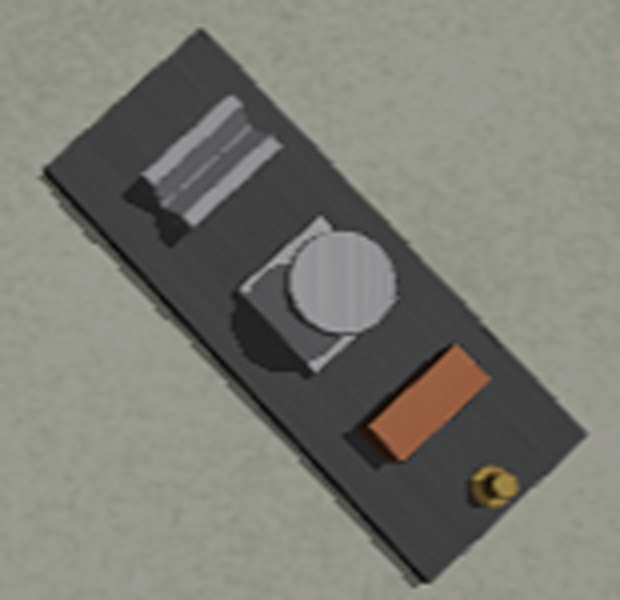

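View pics/scene7.png

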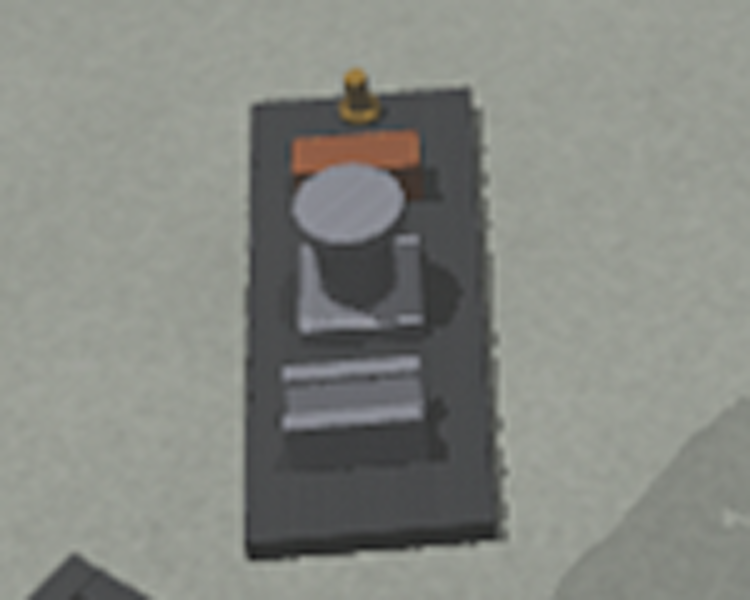

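View pics/top6full.png

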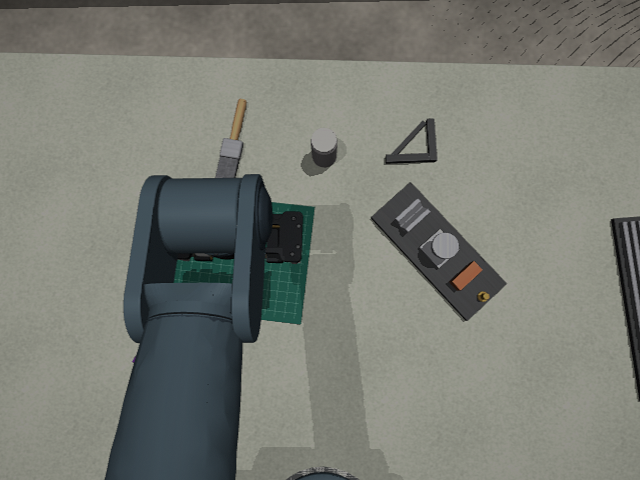

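The stack stands level: disc centre at (343,282) in the top crop and (349,204) in the scene crop. Bystanders are unmoved. One numerical check before handing in.

Run:
```python
from h import *
from station import ctrl
A=lambda l,o,s:(np.array(l)+.5)/s-.5+np.array(o)
c=ctrl.get_calibration("top");k=ctrl.get_calibration("scene")
print("disc top",ray(c,A([(343,282)],(360,175),4),.079),"scene",ray(k,A([(349,204)],(170,140),5),.079))
print("tube top",ray(c,A([(334,283)],(360,175),4),.067),"scene",ray(k,A([(248,171)],(190,150),5),.067))
print("disc bottom-plane test TCP .5424 -.2157")
```

```text
disc top [[ 0.54149888 -0.21569564]] scene [[ 0.54090077 -0.21646078]]
tube top [[ 0.54254241 -0.21433982]] scene [[ 0.54125452 -0.21883904]]
disc bottom-plane test TCP .5424 -.2157
```

Everything agrees to within about 3 mm, so I'm handing in.

Run:
```python
from station import ctrl
print(ctrl.close_job(), ctrl.get_state()["clock"])
```

```text
the job is handed in; nothing more can be done
the job is handed in; nothing more can be done
```

All five parts are set out on the slab and released, and I handed the job in at about 38 s of the 138 s allowed. I have no verdict, because handing in doesn't report one.

The last checks were by camera. "Along" is from the slab's middle, positive towards the stud.

| Part | Measured | Target |
|---|---|---|
| Plate | 1 mm off the middle, about 1° out of square | within 15 mm, 0.2 rad (11°) |
| Chill block | 71.6 mm along, 0.5 mm across | 73.5 ± 15 mm along, ± 15 mm across |
| V-block | −84.7 mm along, 3.4 mm across, groove up | −84 ± 15 mm along, ± 15 mm across |
| Tube and disc | tube within 3 mm of the plate's centre and disc within 3 mm of the tube's | within 8 mm each |

- **Disagreement:** the top and scene views differed by about 4.5 mm on the tube's top centre, partly from picking pixels by eye. The gripper's position at release lay between them and I took that as the better value.
- **Not re-measured:** the canister, brush and magnetic square looked unmoved in the final top view. The arm covered part of the brush there.

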